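# Stow the fallen tin cup in the latched case

## Robot

A 6-joint arm with a two-finger parallel gripper is mounted at the origin on the work surface. World frame = base frame: x ahead of the robot, y to its left, z up, the work surface at z = 0. Lengths are in m, angles in rad, forces in N, time in s.
With the tool pointing down it reaches from about 0.275 to 0.975 m from the base axis. Payload 8.4 kg.
Tool frame: the origin (TCP) lies on the front face of the gripper's body, between the roots of the fingers; the fingertips stand 88 mm ahead of it and the grasp point (between the pads) lies 69 mm ahead of it; z points along the fingers, y is the line along which they close (so a half turn about z gives the same grasp; the last joint's range is limited). The gripper opens to 92 mm and grips with 3 to 60 N. Pads are 20 mm wide; open, the fingers measure 128 mm over their backs; the gripper's body (75 mm by 189 mm) begins 69 mm behind the grasp point.
Start: joints at [-1.29, 0.353, 1.633, -0, 1.155, -0.002], TCP at [0.174, -0.6, 0.303] pointing down, gripper open.
Joint ranges: [-2.63, 2.63], [-0.92, 2.1], [0.06, 2.66], [-1.3, 4.44], [0, 2.69], [-3.02, 3.02]. Speed limits (rad/s): [2.22, 2.22, 2.79, 3.14, 3.14, 3.14].

## Interface

Orientations are given as [roll, pitch, yaw] about the fixed x, y, z axes, in that order (R = Rz(yaw) Ry(pitch) Rx(roll)).
In Python, from cell import telemetry, eyes, job gives the robot as it stands.
- The arm moves only by the shell command python3 -m crank 'ROWS'. ROWS is JSON, a list of rows, each a list of 3 entries, a list of its own where there are three numbers: the turn, a rotation vector about the tool's x, y, z in degrees, then the shift along the tool's x, y, z in mm, then the opening, from 0 (shut) to 1 (fully open). A call has 1 to 12 rows; each row shifts and turns the commanded pose from where the row before left it, along the tool's axes as they then stand; what a row does not reach is not made up. A row lasts 1/12 s, in which the tool goes at most 41.7 mm and 7.16 degrees, less where a joint would pass 70% of its speed; a pose out of reach is approached as far as the arm can. A call with a gripper value outside its range is refused whole. The fingers move at their own pace and stop on an object; the grip force is fixed at half the most. Time passes only in rows, so rows that do not move let the fingers close. It gives the time, the measured TCP pose, the force, the opening and the grip force at its end, in the units of the state.
- telemetry.get_state(): the state, without advancing time (a new reading comes with each control period).
- eyes.snapshot(name): name is "scene" or "top"; returns (picture, depth): 400x640x3 uint8, blue, green, red; 400x640 float32, m along the optical axis (not along the pixel's ray), 0 where there is no reading.
- eyes.calibration(name): a dict with "mtx" (3x3 intrinsics, pixels), "position" and "orientation" of the camera in the world. Camera axes: x right, y up, looking along -z (the intrinsics and any distortion apply to the point x, -y, -z); pixel columns grow to the right and rows downward; lengths in m; the calibration is good to about 2 mm. A picture is of the moment at which its call begins. calibration takes no time and is no camera call.
- job.finish_job(): hands the job in; it is judged then, once.
The state is a dict: "time_s": time; "joint_positions": joint angles; "qd": joint speeds; "joint_torque": joint torques, N m; "ee_pos": TCP position; "eef_rot": TCP orientation; "contact_force": force on the tool from outside, world axes, zero at the start; "ft_torque": the same for the moment, N m; "finger_gap": opening from 0.0 (shut) to 1.0 (fully open); "grip_force": force on a finger pad.
Only numpy, scipy, OpenCV 4.12 (cv2) and the standard library are available. Lean on these libraries where they do the work, as an engineer would, in place of code of your own. Each camera call takes 0.05 s, during which the arm holds its last target. There are 200 camera calls.

## Task

Swing the latch lever on the wooden case clear of the lid, then open the lid fully so that it stays open. Then stand the fallen square tin cup upright on the bench and let go of it, take it again from above, and lower it into its twin in the case until it is fully nested, letting go only when it is down. Leave the jar, the wood slices and the brush where they are, and do not tip the twin.

Things in the scene. Friction and masses are not known exactly. Their poses are not given: they have to be found in the camera images.
- case: Brown wooden case fixed to the bench, 170 (x) x 280 (y) x 120 mm high without lid, walls and floor 10 mm. Origin: centre of its underside. x points from the front (latch, handle, robot side) to the lid hinge at the back, z up. A latch bracket 40 x 34 mm stands in front at x = -85 to -125 mm, y = -70 mm, up to z = 130 mm. Top of the shut lid: z = 130 mm.
- lid (a joint): Angle of the lid about its hinge on the case's back upper edge (along case y): 0 shut, grows as it opens upward, 1.57 upright, 1.9 the stop. Stiff hinge: it stays where it is left. 10 mm wooden plate, 170 x 280 mm, 250 g. The latch blocks it until swung clear.
- lid_handle (a point): Middle of the grip bar of the lid's handle: a steel bar 80 mm long parallel to the hinge, its middle 35 mm above the lid's top face and 30 mm behind the lid's front edge, 50 mm to +y of the case's middle. Axes turn with the lid: y along the bar, z out of the lid's top face.
- lid_hinge (a point): On the lid's hinge axis, middle of the case; y along the axis. The handle bar is 140 mm in front of it and 45 mm above it when shut; with the lid upright the bar is on the far side.
- latch (a joint): Angle of the latch lever about its upright pivot: 0 = lever pointing back across the lid (locked), grows as it swings to the case's -y side (clockwise from above); clear of the lid above about 1.3; 1.57 parallel to the front wall; 1.75 the stop. Stays where it is left; needs about 1 N at the knob.
- latch_knob (a point): Centre of the top of the latch's round upright knob (14 mm diameter, 35 mm tall, standing on the flat steel lever 6 mm thick, 14 mm wide, whose underside is just above the lid), 50 mm from the pivot. x axis along the lever, from pivot to knob.
- latch_hinge (a point): On the upright pivot axis of the latch, at the underside of the lever, 25 mm in front of the case's front wall.
- cup: Loose square tin cup, 90 g, 66 mm tall, outside 58 x 58 mm at the rim tapering to 44 x 44 mm at the base, walls 2.5 mm. Lies on a flat side on the bench, mouth roughly to the robot's right (-y). Origin: centre of the base's underside; z towards the mouth; x, y square to the sides. Ribs inside stop a nested cup with its base 36 mm above the base of the cup below.
- twin: The same tin cup (120 g), standing upright and loose on the case's floor, in the left or the right half. Same shape, size and axes as the cup. Nested cups have 1.3 mm play a side and need their sides parallel (any quarter turn).
- jar: Bystander: round glass jar, 54 mm diameter, 85 mm tall, standing in the other half of the case. Origin: centre of its underside.
- slices: Bystander: two round slices of branch lying on each other, 84 mm wide, 24 mm tall, on the bench. Origin: underside of the lower one.
- brush: Bystander: brush lying on the bench, its handle along its own x axis. Origin near its middle, on its underside.
Not all that is in view belongs to the job. Leave any red look-alike of the cup alone.

How it is judged:
On the way, in this order (a step that is already met when the one before it is completed fails the run):
1. the latch lever is swung clear while the lid is still shut (value of joint latch above 1.25 rad and value of joint lid below 0.1 rad), for 0.1 s.
2. the lid is opened to upright or beyond (value of joint lid above 1.45 rad), for 0.2 s.
3. the cup stands upright on the bench, let go (angle between cup's own z axis and vertical below 0.08 rad and height (world z) of cup below 0.005 m and linear speed of cup below 0.03 m/s and contact force between the fingers and cup below 0.05 N), for 0.2 s.
4. the cup is lowered into its twin while still held (within 9 mm of its seat) (z of cup in the frame of twin between 0.03 and 0.045 m and horizontal distance between cup and twin below 0.006 m and contact force between the fingers and cup above 0.5 N), for 0.05 s.
At the end, for the whole second after the job is handed in: Latch clear of the lid (above 1.25 rad), lid standing open (above 1.45 rad), the cup fully nested in its twin (base 32 to 39 mm above the twin's base, centred within 4 mm, axes within 0.07 rad), the twin upright on the case's floor inside the case, both at rest and released (value of joint latch above 1.25 rad and value of joint lid above 1.45 rad and z of cup in the frame of twin between 0.032 and 0.039 m and horizontal distance between cup and twin below 0.004 m and angle between the z axis of cup and the z axis of twin, either way round below 0.07 rad and angle between twin's own z axis and vertical below 0.07 rad and height (world z) of twin between 0.006 and 0.014 m and x of twin in the frame of case between -0.075 and 0.075 m and y of twin in the frame of case between -0.13 and 0.13 m and linear speed of each of cup, twin below 0.02 m/s and contact force between the fingers and cup below 0.05 N); the robot touches nothing.
It fails at once if the jar is shifted more than 30 mm or tipped (distance of jar from where it was at the start of the episode above 0.03 m or angle between jar's own z axis and vertical above 0.4 rad).
It fails at once if the wood slices are shifted more than 30 mm (distance of slices from where it was at the start of the episode above 0.03 m).
It fails at once if the brush is shifted more than 30 mm (distance of brush from where it was at the start of the episode above 0.03 m).
It fails at once if the twin is tipped (angle between twin's own z axis and vertical above 0.4 rad).
It also fails if it takes over 72 s, if anything falls off the work surface, if the arm or the gripper's body presses on something with over 40 N, if the wrist force passes 120 N, or if a joint passes its speed limit or range.

## Working session

There is one attempt and no reset: what is moved stays moved. The work goes in short steps, Python scripts to look and compute and a shell command to move; the robot and the scene stay as the last step left them, time stands still between calls to the robot, and variables do not carry over. Pictures are saved under pics/ and viewed, at most 11 in all, crops included, and the job is handed in when it is done.

```bash
mkdir -p pics; cat > h.py <<'E'
import numpy as np, cv2
from scipy.spatial.transform import Rotation as R
from cell import telemetry, eyes, job
def cam(n):
    c=eyes.calibration(n); o=np.array(c["orientation"],float)
    M=o if o.shape==(3,3) else (R.from_euler('xyz',o).as_matrix() if o.size==3 else R.from_quat(o).as_matrix())
    return np.array(c["mtx"]),np.array(c["position"]),M,c
def shot(n,name):
    p,d=eyes.snapshot(n); cv2.imwrite(f'pics/{name}.png',p); np.save(f'pics/{name}.npy',d); return p,d
def cloud(n,d):
    K,t,M,_=cam(n); v,u=np.mgrid[:400,:640]
    P=np.stack([(u-K[0,2])/K[0,0]*d,-(v-K[1,2])/K[1,1]*d,-d],-1)
    W=P@M.T+t; W[d<=0]=np.nan; return W
def ray(n,u,v,z):
    K,t,M,_=cam(n); r=M@np.array([(u-K[0,2])/K[0,0],-(v-K[1,2])/K[1,1],-1]); return t+r*(z-t[2])/r[2]
E
python3 - <<'E'
from h import *
for n in("top","scene"):
    p,d=shot(n,n+'0'); print(cam(n)[3])
a=cv2.imread('pics/top0.png');b=cv2.imread('pics/scene0.png')
E
ls; ls pics
```

```text
{'mtx': array([[457.04555128,   0.        , 315.67197387],
       [  0.        , 457.04555128, 210.01681014],
       [  0.        ,   0.        ,   1.        ]]), 'position': array([ 0.43629048, -0.08109073,  1.06150815]), 'orientation': array([ 0.09678205,  0.00704323, -1.54397844])}
{'mtx': array([[396.63764573,   0.        , 319.53145398],
       [  0.        , 396.63764573, 192.95680124],
       [  0.        ,   0.        ,   1.        ]]), 'position': array([0.98428433, 0.49875078, 0.78772367]), 'orientation': array([0.83968733, 0.01690656, 2.46826411])}
h.py
pics
scene0.npy
scene0.png
top0.npy
top0.png
```

View pics/top0.png

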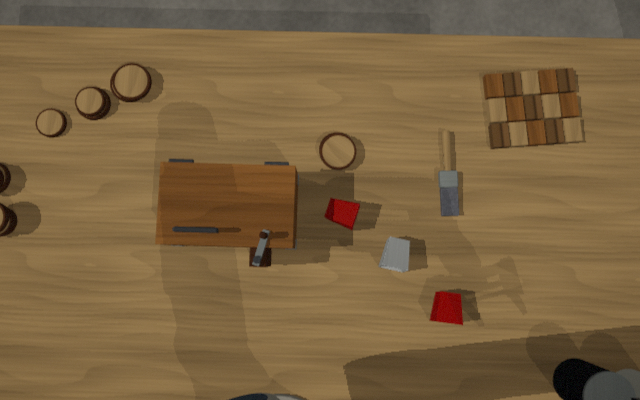

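View pics/scene0.png

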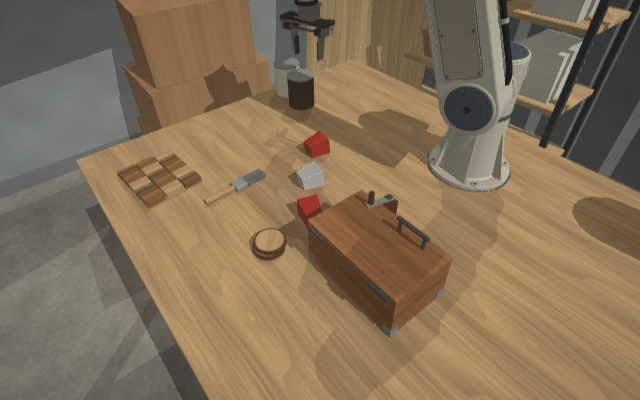

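The top view shows the case (157–297, 162–248), with the handle at (196,230), the latch at (262,248) and the slices at (338,151). The brush is at (449,175). 

Candidates for the cup are silver (397,254), red (342,213) and red (447,308). The silver one matches the tin description, so I'll check it in a close crop.

```bash
python3 - <<'E'
from h import *
p=cv2.imread('pics/top0.png'); d=np.load('pics/top0.npy'); W=cloud('top',d)
a=cv2.resize(p[220:290,370:430],None,fx=7,fy=7,interpolation=cv2.INTER_CUBIC)
b=cv2.resize(p[150:280,150:310],None,fx=4.9,fy=4.6,interpolation=cv2.INTER_CUBIC)
b=cv2.resize(p[220:275,160:300][:,70:140],(380,490*380//380*1),interpolation=cv2.INTER_CUBIC)
cv2.imwrite('pics/c1.png',np.hstack([a,b]))
Z=W[...,2]
print('table',np.nanmedian(Z[300:360,100:160]))
# lid plane
m=np.zeros(Z.shape,bool);m[155:255,150:305]=1; m&=(abs(Z-.13)<.008)
cs=m.astype(np.uint8); print('lid z',np.median(Z[m]),m.sum())
xy=W[m][:,:2].astype(np.float32); r=cv2.minAreaRect(xy*1000); print('lid',r)
hm=np.zeros(Z.shape,bool);hm[222:240,165:225]=1; hm&=Z>.152; print('handle',W[hm].mean(0),W[hm].min(0),W[hm].max(0),cv2.minAreaRect((W[hm][:,:2]*1000).astype(np.float32)))
km=np.zeros(Z.shape,bool);km[220:275,240:290]=1; km&=Z>.155; print('knob',km.sum(),W[km].mean(0),W[km].min(0),W[km].max(0))
cm=np.zeros(Z.shape,bool);cm[230:278,375:418]=1; cm&=Z>.012
hs=p.max(2).astype(int)-p.min(2)
print('cup',cm.sum(),W[cm].min(0),W[cm].max(0),cv2.minAreaRect((W[cm][:,:2]*1000).astype(np.float32)))
t=W[cm]; t=t[t[:,2]>.03]; c=t.mean(0); u,s,v=np.linalg.svd(t-c,full_matrices=False); print('topplane',c,v[2],s)
S=telemetry.get_state();print(S)
E
```

```text
table 0.0008745126621365618
lid z 0.13175540697659183 11113
lid ((529.9525756835938, 113.83893585205078), (281.3299255371094, 193.0823211669922), 89.84764099121094)
handle [0.4777301  0.16315283 0.17106234] [0.47228957 0.11879762 0.16553246] [0.48329236 0.20844244 0.17534786] ((477.856689453125, 163.62730407714844), (89.64397430419922, 10.885725975036621), 89.8185806274414)
knob 44 [0.4704589  0.02948173 0.17208181] [0.46486336 0.02362881 0.15596696] [0.47669252 0.03651643 0.17684632]
cup 760 [ 0.40175346 -0.27979585  0.01206688] [ 0.4790596  -0.21697595  0.0625342 ] ((441.6856689453125, -252.02899169921875), (56.71831130981445, 69.30079650878906), 77.59866333007812)
topplane [ 0.44174946 -0.25074781  0.052204  ] [0.20308945 0.00937186 0.97911534] [0.51685542 0.42280611 0.09202332]
{'time_s': 0.1, 'joint_positions': array([-1.29038059e+00,  3.53573425e-01,  1.63404038e+00,  6.70261766e-06,
        1.15517595e+00, -2.43466536e-03]), 'qd': array([-1.40210505e-04, -3.99995890e-03, -1.81588339e-03,  6.84550528e-05,
        1.01564784e-03, -6.93455204e-04]), 'joint_torque': array([-6.77626449e-04, -5.94906378e+01, -3.34930766e+01,  6.98547880e-02,
        1.82678306e-02, -1.95132503e-05]), 'ee_pos': array([ 0.17432543, -0.59986121,  0.3020504 ]), 'eef_rot': array([-3.14039558e+00, -9.04325965e-06,  2.82847691e-01]), 'contact_force': array([-0.47503567,  0.42770711, -0.30692064]), 'ft_torque': array([-0.00665558,  0.00460164, -0.03351277]), 'grip_force': 0.0, 'finger_gap': 1.0012232704873132}
```

View pics/c1.png

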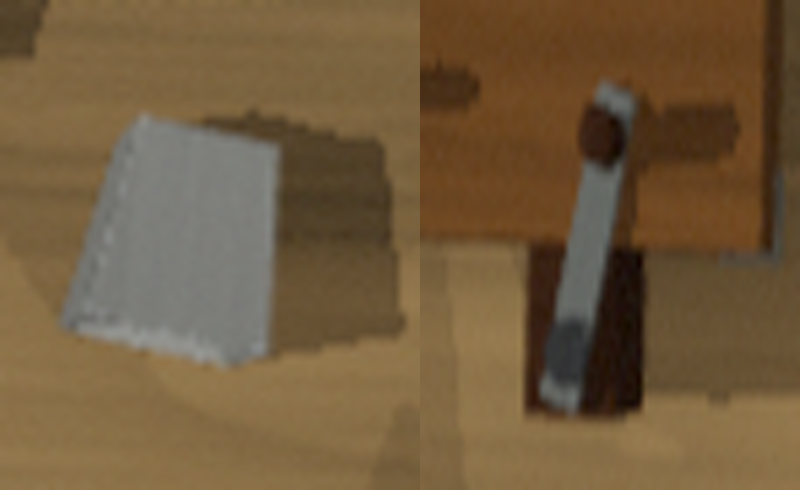

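The crop shows the silver tin cup alone. Its narrow end (base) is at the top of the image, toward +x, and its rim is at the lower left, facing the robot and slightly +y. The latch lever points roughly back over the lid, with its knob at about (264,235) and its pivot at about (257,259). I'm going for the latch first.

```bash
cat >> h.py <<'E'
def down(psi,tilt=0,about=None):
    "tool down with yaw psi; tilt>0 (rad): tool points away from the base (+x), <0 back to it"
    return R.from_euler('y',-tilt)*R.from_euler('xyz',[np.pi,0,psi])
def now():
    s=telemetry.get_state(); return np.array(s['ee_pos']),R.from_euler('xyz',s['eef_rot'])
def plan(p1,r1,n,p0=None,r0=None):
    "equal rows (shift in the axes before the turn) on a screw path"
    if p0 is None: p0,r0=now()
    g=r0.inv()*r1; p=r0.inv().apply(np.array(p1)-p0); rv=g.as_rotvec()/n; Rt=R.from_rotvec(rv).as_matrix()
    S=sum(np.linalg.matrix_power(Rt,k) for k in range(n)); s=np.linalg.solve(S,p)*1000
    print('n',n,'turn',np.round(np.degrees(rv),2),'shift',np.round(s,1),'| total turn',np.round(np.degrees(g.as_rotvec()),1),'shift',np.round(p*1000,1))
E
python3 - <<'E'
from h import *
print('pivot',ray('top',256.7,259.3,.137),'knob',ray('top',230+(603-420)/5.43,220+135/8.9,.173),'end',ray('top',266.8,230,.135))
p,r=now(); r1=down(2.86)
plan(p,r1,21); plan([.4705,.0295,.30],r1,18,p,r1)
E
```

```text
pivot [0.4230963  0.04383242 0.137     ] knob [0.47059725 0.02717929 0.173     ] end [0.48270832 0.02591458 0.135     ]
n 21 turn [-0.   -0.   -7.03] shift [-0.  0.  0.] | total turn [-0.000e+00 -1.000e-01 -1.477e+02] shift [0. 0. 0.]
n 18 turn [0. 0. 0.] shift [-6.1 38.2  0.1] | total turn [0. 0. 0.] shift [-109.6  686.9    2.1]
```

```bash

python3 -m crank '[[[0,0,-7],[0,0,0],1],[[0,0,-7],[0,0,0],1],[[0,0,-7],[0,0,0],1],[[0,0,-7],[0,0,0],1],[[0,0,-7],[0,0,0],1],[[0,0,-7],[0,0,0],1],[[0,0,-7],[0,0,0],1],[[0,0,-7],[0,0,0],1],[[0,0,-7],[0,0,0],1],[[0,0,-7],[0,0,0],1],[[0,0,-7],[0,0,0],1],[[0,0,-7],[0,0,0],1]]'
python3 -m crank '[[[0,0,-7],[0,0,0],1],[[0,0,-7],[0,0,0],1],[[0,0,-7],[0,0,0],1],[[0,0,-7],[0,0,0],1],[[0,0,-7],[0,0,0],1],[[0,0,-7],[0,0,0],1],[[0,0,-7],[0,0,0],1],[[0,0,-7],[0,0,0],1],[[0,0,-7],[0,0,0],1]]'
python3 -m crank '[[[0,0,0],[-6,38,0],0.4],[[0,0,0],[-6,38,0],0.4],[[0,0,0],[-6,38,0],0.4],[[0,0,0],[-6,38,0],0.4],[[0,0,0],[-6,38,0],0.4],[[0,0,0],[-6,38,0],0.4],[[0,0,0],[-6,38,0],0.4],[[0,0,0],[-6,38,0],0.4],[[0,0,0],[-6,38,0],0.4]]'
python3 -m crank '[[[0,0,0],[-6,38,0],0.4],[[0,0,0],[-6,38,0],0.4],[[0,0,0],[-6,38,0],0.4],[[0,0,0],[-6,38,0],0.4],[[0,0,0],[-6,38,0],0.4],[[0,0,0],[-6,38,0],0.4],[[0,0,0],[-6,38,0],0.4],[[0,0,0],[-6,38,0],0.4],[[0,0,0],[-6,38,0],0.4],[[0,0,0],[0,0,0],0.4],[[0,0,0],[0,0,0],0.4]]'
python3 - <<'E'
from h import *
print(telemetry.get_state()['joint_positions'].round(2))
plan([.4705,.0285,.239],down(2.86),4)
th=.28; v=np.array([.423,.0435])
r=.0495
P=lambda t:[v[0]+r*np.cos(t),v[1]-r*np.sin(t),.239]
plan(P(1.66),down(np.pi-1.66),12,np.array([.4705,.0285,.239]),down(2.86))
E
```

```text
time_s: 1.1
ee_pos: [0.1743, -0.6, 0.3022]
eef_rot: [-3.142, -0.001, 1.755]
contact_force: [0.3, 1.1, -0.4]
finger_gap: 1.002
grip_force: 0.0
time_s: 1.85
ee_pos: [0.1743, -0.6, 0.3023]
eef_rot: [3.141, -0.0, 2.855]
contact_force: [-0.5, 0.2, -0.0]
finger_gap: 1.003
grip_force: 0.0
time_s: 2.6
ee_pos: [0.3251, -0.2866, 0.3026]
eef_rot: [3.142, -0.0, 2.848]
contact_force: [1.0, 0.3, -0.6]
finger_gap: 0.406
grip_force: 0.0
time_s: 3.52
ee_pos: [0.4757, 0.0251, 0.3023]
eef_rot: [-3.141, -0.001, 2.852]
contact_force: [-0.2, -0.3, -0.4]
finger_gap: 0.403
grip_force: 0.0
[ 0.05  0.12  1.94 -0.    1.08 -1.23]
n 4 turn [-0.   -0.01 -0.11] shift [ 1.5  0.4 15.8] | total turn [-0.  -0.  -0.5] shift [ 5.9  1.8 63.3]
n 12 turn [ 0.   -0.    6.58] shift [ 0.4 -5.6 -0. ] | total turn [ 0. -0. 79.] shift [ 40.3 -47.4  -0. ]
```

```bash

python3 -m crank '[[[0,0,0],[6,2,0],0.4],[[0,0,0],[0,0,21],0.4],[[0,0,0],[0,0,21],0.4],[[0,0,0],[0,0,21],0.4],[[0,0,0],[0,0,0],0.22],[[0,0,0],[0,0,0],0.22],[[0,0,0],[0,0,0],0.22]]'
python3 -m crank '[[[0,0,6.6],[0.4,-5.6,0],0.22],[[0,0,6.6],[0.4,-5.6,0],0.22],[[0,0,6.6],[0.4,-5.6,0],0.22],[[0,0,6.6],[0.4,-5.6,0],0.22],[[0,0,6.6],[0.4,-5.6,0],0.22],[[0,0,6.6],[0.4,-5.6,0],0.22],[[0,0,6.6],[0.4,-5.6,0],0.22],[[0,0,6.6],[0.4,-5.6,0],0.22],[[0,0,6.6],[0.4,-5.6,0],0.22],[[0,0,6.6],[0.4,-5.6,0],0.22],[[0,0,6.6],[0.4,-5.6,0],0.22],[[0,0,6.6],[0.4,-5.6,0],0.22]]'
python3 -m crank '[[[0,0,0],[0,0,0],0.22],[[0,0,0],[0,0,0],0.22],[[0,0,0],[0,0,0],0.35],[[0,0,0],[0,0,-15],0.35],[[0,0,0],[0,0,-30],0.35],[[0,0,0],[0,0,-30],0.35]]'
python3 - <<'E'
from h import *
p,d=shot('top','t2'); W=cloud('top',d);Z=W[...,2]
print(telemetry.get_state()['joint_positions'].round(2))
a=cv2.resize(p[200:300,220:340],(800,600))
cv2.imwrite('pics/c2.png',a)
E
```

```text
time_s: 4.1
ee_pos: [0.4703, 0.0265, 0.2406]
eef_rot: [3.141, 0.0, 2.847]
contact_force: [-0.4, 0.8, -0.5]
finger_gap: 0.226
grip_force: 0.5
time_s: 5.1
ee_pos: [0.4188, -0.0071, 0.2414]
eef_rot: [3.138, -0.0, 1.46]
contact_force: [1.7, -0.0, -1.0]
finger_gap: 0.217
grip_force: 0.7
time_s: 5.6
ee_pos: [0.4176, -0.0066, 0.3152]
eef_rot: [-3.139, 0.0, 1.469]
contact_force: [0.8, 0.1, 0.2]
finger_gap: 0.349
grip_force: 0.0
[-0.02  0.    2.03  0.    1.11  0.08]
```

View pics/c2.png

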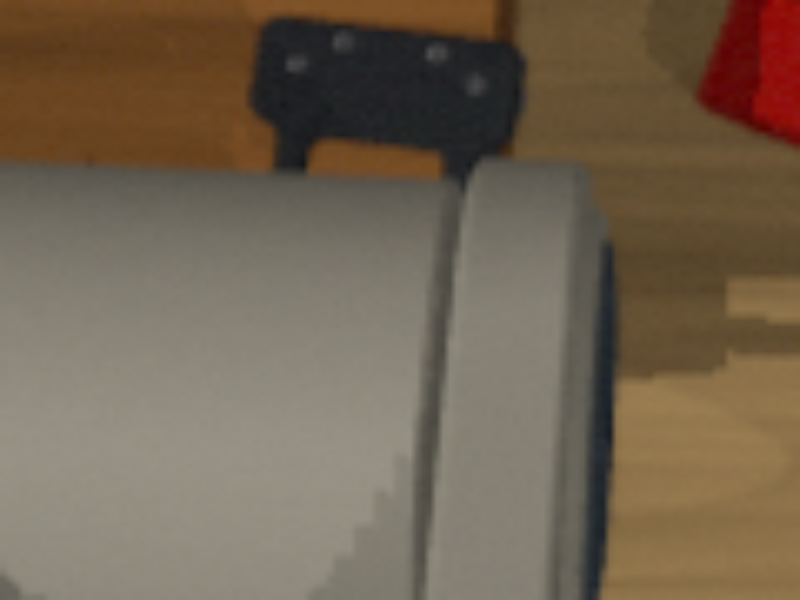

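The arm hides the latch in this view. I'll check it once I'm above the handle.

```bash
python3 - <<'E'
from h import *
plan([.4778,.1636,.315],down(np.pi/2),5)
E
```

```text
n 5 turn [ 0.07 -0.   -1.17] shift [34.7  9.4  1.3] | total turn [ 0.4 -0.  -5.8] shift [175.2  39.9   6.4]
```

```bash

python3 -m crank '[[[0,0,-1.2],[35,9.4,0],0.6],[[0,0,-1.2],[35,9.4,0],0.6],[[0,0,-1.2],[35,9.4,0],0.6],[[0,0,-1.2],[35,9.4,0],0.6],[[0,0,-1.2],[35,9.4,0],0.6],[[0,0,0],[0,0,0],0.6],[[0,0,0],[0,0,0],0.6]]'
python3 - <<'E'
from h import *
p,d=shot('top','t3'); W=cloud('top',d);Z=W[...,2]
m=np.zeros(Z.shape,bool);m[215:285,245:300]=1;m&=(Z>.158)&(Z<.2);print('knob',m.sum(),W[m].mean(0),W[m].min(0),W[m].max(0))
ps,ds=shot('scene','s3')
cv2.imwrite('pics/c3.png',np.hstack([cv2.resize(p[215:285,230:310],(400,350)),cv2.resize(ps[150:270,330:470],(400,350))]))
S=[.0]; plan([.4778,.1636,.234],down(np.pi/2),4)
# swing
h=np.array([.618,.1636,.12]); 
def pose(t):
    n=np.array([np.sin(t),0,np.cos(t)]);l=np.array([-np.cos(t),0,np.sin(t)])
    return h+.140*l+(.045+.069)*n, down(np.pi/2,-t)
p0,r0=pose(0);print(p0)
for n in(9,10):
  p1,r1=pose(np.radians(7*n));print(p1);plan(p1,r1,n,p0,r0)
E
```

```text
time_s: 6.23
ee_pos: [0.4763, 0.1665, 0.3145]
eef_rot: [-3.141, 0.0, 1.576]
contact_force: [-0.3, -0.9, -0.3]
finger_gap: 0.601
grip_force: 0.0
knob 42 [ 0.42074896 -0.00660215  0.17318945] [ 0.41385355 -0.01322791  0.1623486 ] [ 4.27311494e-01 -2.94069279e-04  1.76489034e-01]
n 4 turn [-0.01  0.01  0.02] shift [-0.2  0.6 20.1] | total turn [-0.   0.   0.1] shift [-0.9  2.2 80.4]
[0.478  0.1636 0.234 ]
[0.65601607 0.1636     0.29649583]
n 9 turn [ 7. -0.  0.] shift [  0.   14.9 -16.2] | total turn [63. -0.  0.] shift [  0.  178.  -62.5]
[0.67724214 0.1636     0.29054726]
n 10 turn [ 7. -0. -0.] shift [  0.   14.9 -16.2] | total turn [70. -0. -0.] shift [  0.  199.2 -56.5]
```

View pics/c3.png

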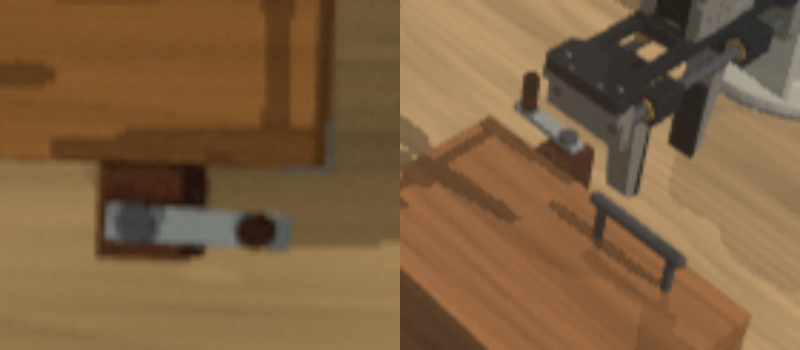

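The lever now lies along the front wall: pivot at (135,222) and knob at (257,231) in the crop. The knob's position gives about 1.6 rad. The lid is still shut, so next I take the handle.

```bash

python3 -m crank '[[[0,0,0],[-3,2,0],0.6],[[0,0,0],[0,0,20],0.6],[[0,0,0],[0,0,20],0.6],[[0,0,0],[0,0,20],0.6],[[0,0,0],[0,0,20],0.6],[[0,0,0],[0,0,0],0],[[0,0,0],[0,0,0],0],[[0,0,0],[0,0,0],0],[[0,0,0],[0,0,0],0],[[0,0,0],[0,0,0],0],[[0,0,0],[0,0,0],0]]'
python3 -m crank '[[[4,0,0],[0,8.5,-9.3],0],[[4,0,0],[0,8.5,-9.3],0],[[4,0,0],[0,8.5,-9.3],0]]'
python3 - <<'E'
from h import *
print(telemetry.get_state()['joint_positions'].round(2))
E
```

```text
time_s: 7.25
ee_pos: [0.4783, 0.1621, 0.2356]
eef_rot: [3.14, -0.0, 1.571]
contact_force: [-0.1, -0.0, -0.2]
finger_gap: 0.186
grip_force: 0.0
time_s: 7.5
ee_pos: [0.5047, 0.1615, 0.2615]
eef_rot: [-2.928, 0.001, 1.572]
contact_force: [-1.8, -2.3, -3.2]
finger_gap: 0.109
grip_force: 30.0
[0.28 0.34 1.77 0.06 1.24 0.25]
```

```bash

python3 -m crank '[[[4,0,0],[0,8.5,-9.3],0],[[4,0,0],[0,8.5,-9.3],0],[[4,0,0],[0,8.5,-9.3],0],[[4,0,0],[0,8.5,-9.3],0],[[4,0,0],[0,8.5,-9.3],0],[[4,0,0],[0,8.5,-9.3],0]]'
python3 -m crank '[[[4,0,0],[0,8.5,-9.3],0],[[4,0,0],[0,8.5,-9.3],0],[[4,0,0],[0,8.5,-9.3],0],[[4,0,0],[0,8.5,-9.3],0],[[4,0,0],[0,8.5,-9.3],0],[[4,0,0],[0,8.5,-9.3],0]]'
python3 - <<'E'
from h import *
print(telemetry.get_state()['joint_positions'].round(2))
E
```

```text
time_s: 8.0
ee_pos: [0.5716, 0.1614, 0.2948]
eef_rot: [-2.504, 0.001, 1.572]
contact_force: [-9.5, -3.1, 7.4]
finger_gap: 0.111
grip_force: 30.0
time_s: 8.5
ee_pos: [0.6475, 0.1612, 0.2991]
eef_rot: [-2.086, 0.001, 1.573]
contact_force: [-7.9, -3.3, 16.2]
finger_gap: 0.105
grip_force: 30.0
[0.18 0.91 0.98 0.21 2.29 0.22]
```

```bash
python3 - <<'E'
from h import *
p,r=now(); print(p)
q=p+.04*r.apply([0,0,-1]); plan(q,r,2)
u=q+[0,0,.10]; plan(u,r,3,q,r)
v=np.array([.44,.11,.42]);d=down(np.pi/2); plan(v,d,10,u,r)
w=np.array([.44,.11,.32]);plan(w,d,3,v,d); plan([.60,.11,.32],d,10,w,d)
E
```

```text
[0.64753684 0.16123338 0.29910702]
n 2 turn [0. 0. 0.] shift [  0.   0. -20.] | total turn [0. 0. 0.] shift [  0.   0. -40.]
n 3 turn [0. 0. 0.] shift [ -0.  -29.  -16.4] | total turn [0. 0. 0.] shift [ -0.1 -87.  -49.2]
n 10 turn [-6.05  0.01  0.01] shift [ -5.1 -21.3  13.8] | total turn [-60.5   0.1   0.1] shift [ -50.9 -120.4  210.5]
n 3 turn [0. 0. 0.] shift [ 0.  -0.  33.3] | total turn [0. 0. 0.] shift [  0.  -0. 100.]
n 10 turn [0. 0. 0.] shift [ 0. 16.  0.] | total turn [0. 0. 0.] shift [  0. 160.   0.]
```

```bash

python3 -m crank '[[[0,0,0],[0,0,0],0.5],[[0,0,0],[0,0,0],0.5],[[0,0,0],[0,0,0],0.5],[[0,0,0],[0,0,-20],0.5],[[0,0,0],[0,0,-20],0.5],[[0,0,0],[0,-29,-16.4],0.5],[[0,0,0],[0,-29,-16.4],0.5],[[0,0,0],[0,-29,-16.4],0.5]]'
python3 -m crank '[[[-6.05,0,0],[-5,-21.3,13.8],0],[[-6.05,0,0],[-5,-21.3,13.8],0],[[-6.05,0,0],[-5,-21.3,13.8],0],[[-6.05,0,0],[-5,-21.3,13.8],0],[[-6.05,0,0],[-5,-21.3,13.8],0],[[-6.05,0,0],[-5,-21.3,13.8],0],[[-6.05,0,0],[-5,-21.3,13.8],0],[[-6.05,0,0],[-5,-21.3,13.8],0],[[-6.05,0,0],[-5,-21.3,13.8],0],[[-6.05,0,0],[-5,-21.3,13.8],0],[[0,0,0],[0,0,0],0],[[0,0,0],[0,0,0],0]]'
python3 - <<'E'
from h import *
p,d=shot('scene','s4'); W=cloud('scene',d)
m=(W[...,0]>.5)&(W[...,0]<.68)&(W[...,1]>0)&(W[...,1]<.22)&(W[...,2]>.15)&(W[...,2]<.27)
t=W[m]; c=np.median(t,0); u,s,v=np.linalg.svd(t-c,full_matrices=False); print(m.sum(),c,v[2],s)
plan([.44,.11,.32],down(np.pi/2),3)
E
```

```text
time_s: 9.17
ee_pos: [0.6817, 0.1621, 0.416]
eef_rot: [-2.094, 0.0, 1.571]
contact_force: [-0.2, -0.8, -0.2]
finger_gap: 0.501
grip_force: 0.0
time_s: 10.17
ee_pos: [0.4366, 0.1117, 0.4146]
eef_rot: [3.132, -0.0, 1.572]
contact_force: [1.2, 0.1, 0.7]
finger_gap: 0.003
grip_force: 0.0
6332 [0.57446541 0.1258705  0.21361752] [ 0.86691742 -0.02414052  0.49786688] [5.09387404 3.32901605 0.61246995]
n 3 turn [ 0.2  -0.01  0.01] shift [-0.7  0.2 31.8] | total turn [ 0.6 -0.   0. ] shift [-2.2  0.2 95.5]
```

```bash

python3 -m crank '[[[0,0,0],[0,3,32],0],[[0,0,0],[0,0,32],0],[[0,0,0],[0,0,31],0],[[0,0,0],[0,20,0],0],[[0,0,0],[0,20,0],0],[[0,0,0],[0,20,0],0],[[0,0,0],[0,12,0],0],[[0,0,0],[0,12,0],0]]'
python3 -m crank '[[[0,0,0],[0,12,0],0],[[0,0,0],[0,12,0],0],[[0,0,0],[0,12,0],0],[[0,0,0],[0,12,0],0],[[0,0,0],[0,12,0],0],[[0,0,0],[0,12,0],0],[[0,0,0],[0,12,0],0],[[0,0,0],[0,6,0],0],[[0,0,0],[0,0,0],0],[[0,0,0],[0,0,0],0]]'
python3 - <<'E'
from h import *
p,d=shot('scene','s5'); W=cloud('scene',d)
m=(W[...,0]>.58)&(W[...,0]<.75)&(W[...,1]>0)&(W[...,1]<.22)&(W[...,2]>.15)&(W[...,2]<.27)
t=W[m]; c=np.median(t,0); u,s,v=np.linalg.svd(t-c,full_matrices=False); print(m.sum(),c,v[2],s)
E
```

```text
time_s: 10.88
ee_pos: [0.5291, 0.1122, 0.3202]
eef_rot: [3.135, -0.0, 1.57]
contact_force: [-4.8, 0.2, 3.8]
finger_gap: 0.001
grip_force: 2.3
time_s: 11.72
ee_pos: [0.6176, 0.112, 0.3208]
eef_rot: [3.132, 0.0, 1.571]
contact_force: [1.2, 0.1, -0.2]
finger_gap: 0.005
grip_force: 0.0
2193 [0.63987403 0.14940846 0.22715668] [ 0.96133816 -0.00838195 -0.27524294] [2.82439192 1.62796081 0.65927275]
```

```bash

python3 -m crank '[[[0,0,0],[0,-35,0],0],[[0,0,0],[0,-40,0],0],[[0,0,0],[0,-40,-10],0],[[0,0,0],[0,-40,-30],0],[[0,0,0],[-40,-10,0],0],[[0,0,0],[-40,-10,0],0],[[0,0,0],[-40,-10,0],0],[[0,0,0],[-40,-10,0],0],[[0,0,0],[-40,-10,0],0],[[0,0,0],[-40,-10,0],0],[[0,0,0],[-40,-10,0],0],[[0,0,0],[-40,-10,0],0]]'
python3 -m crank '[[[0,0,0],[-40,-10,0],0],[[0,0,0],[-40,-10,0],0],[[0,0,0],[-40,0,0],1],[[0,0,7],[0,0,0],1],[[0,0,7],[0,0,0],1],[[0,0,7],[0,0,0],1],[[0,0,7],[0,0,0],1],[[0,0,7],[0,0,0],1],[[0,0,7],[0,0,0],1],[[0,0,7],[0,0,0],1],[[0,0,7],[0,0,0],1]]'
python3 - <<'E'
from h import *
p,d=shot('top','t6'); shot('scene','s6')
E
```

```text
time_s: 12.77
ee_pos: [0.3874, -0.2095, 0.3545]
eef_rot: [3.131, 0.001, 1.571]
contact_force: [1.5, 0.3, -0.2]
finger_gap: 0.004
grip_force: 0.0
time_s: 13.68
ee_pos: [0.3684, -0.3277, 0.3541]
eef_rot: [3.136, -0.007, 0.588]
contact_force: [-0.5, 0.1, 0.6]
finger_gap: 0.633
grip_force: 0.0
```

View pics/t6.png

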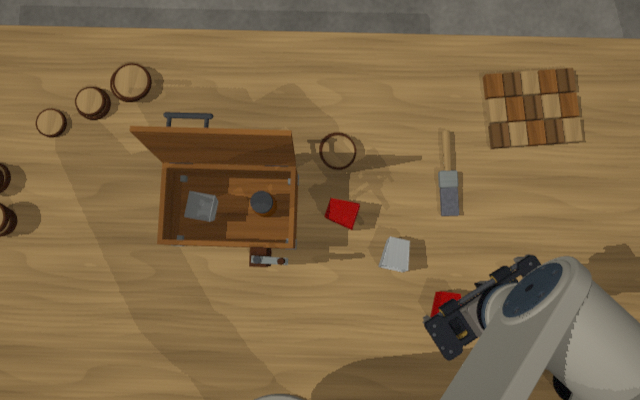

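The lid stands open behind the case. The twin is at (202,207) and the jar at (262,204) inside it, and the cup is at (396,254). Next I fit both tin cups to the depth from the two cameras.

```bash
cat > fit.py <<'E'
from h import *
from scipy.optimize import least_squares
def sd(P,r0,r1,z0,z1):
    s=(r1-r0)/66; k=1/np.hypot(1,s); h=r0+s*P[:,2]
    return np.max(np.stack([(abs(P[:,0])-h)*k,(abs(P[:,1])-h)*k,z0-P[:,2],P[:,2]-z1]),0)
def shell(P): return np.maximum(sd(P,22,29,0,66),-sd(P,19.5,26.5,2.5,80))
TL=np.arctan(7/66)
def pose(q,kind):
    x,y,a=q
    if kind=='up': return np.array([x,y,10]),R.from_euler('z',a)
    # lying: z axis along yaw a, tipped up by TL
    r=R.from_euler('z',a)*R.from_euler('y',np.pi/2-TL)
    return np.array([x,y,22*np.cos(TL)]),r
def fit(kind,seeds,srcs):
    pts=[]
    for n,f,(u0,u1,v0,v1),zlo in srcs:
        p=cv2.imread(f'pics/{f}.png').astype(int);W=cloud(n,np.load(f'pics/{f}.npy'))
        m=np.zeros(p.shape[:2],bool);m[v0:v1,u0:u1]=1
        m&=(abs(p[...,2]-p[...,0])<25)&(p.max(2)>55)&(W[...,2]>zlo); print(f,m.sum()); pts.append(W[m]*1000)
    best=None
    sets=[np.vstack(pts)]+(pts if len(pts)>1 else [])
    for S in sets:
        best=None
        for q0 in seeds:
            def f(q):
                t,r=pose(q,kind); return shell(r.inv().apply(S-t))
            o=least_squares(f,q0,loss='soft_l1',f_scale=2,x_scale=[1,1,.02],diff_step=1e-4)
            if best is None or o.cost<best.cost: best=o
        print(kind,best.x[:2].round(1),'yaw deg',np.degrees(best.x[2]).round(1),'med',np.median(abs(best.fun)).round(2),len(S))
    return best.x
E
python3 - <<'E'
from fit import *
b=fit('lie',[(475,-250,a) for a in np.radians([150,165,180,195])],[('top','t6',(372,418,230,278),.008),('scene','s0' if 0 else 'scene0',(290,330,158,194),.008)])
W=cloud('top',np.load('pics/t6.npy'));print(W[207,202],W[204,262])
fit('up',[(W[207,202,0]*1000,W[207,202,1]*1000,a) for a in np.radians([-30,-15,0,15,30])],[('top','t6',(180,224,185,228),.015)])
p=cv2.imread('pics/t6.png');s=cv2.imread('pics/s6.png')
cv2.imwrite('pics/c6.png',np.hstack([cv2.resize(p[185:230,178:228],(400,360),interpolation=2),cv2.resize(s[165:290,300:440],(400,360),interpolation=2)]))
E
```

```text
t6 763
scene0 511
lie [ 476.5 -259.2] yaw deg 168.9 med 0.89 1274
lie [ 477.7 -259.5] yaw deg 169.0 med 0.96 763
lie [ 475.  -258.9] yaw deg 168.7 med 0.75 511
[0.53802915 0.19186756 0.01260189] [0.53976827 0.04278972 0.09520756]
t6 653
up [532.9 178.9] yaw deg -8.9 med 0.64 653
```

View pics/c6.png

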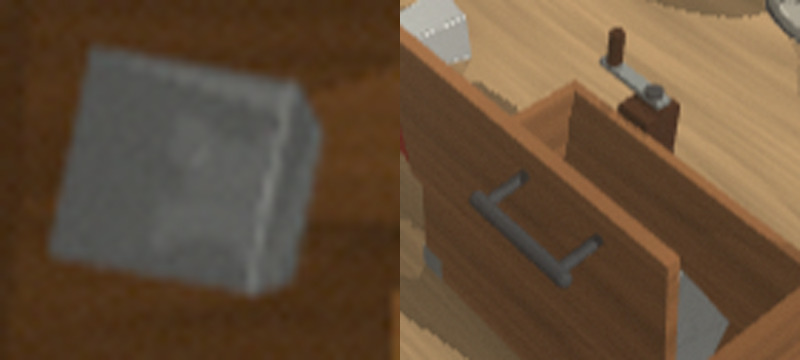

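Both views agree on the fits: the cup's base is at (476.5, −259.2) mm with its axis at 168.9°, and the twin is at (532.9, 178.9) mm with yaw −8.9°. The crop shows the twin upright in the case. Next I plan the cup grasp with a tilted tool.

```bash
cat > cup.py <<'E'
from h import *
yaw=np.radians(168.9); a=np.array([np.cos(yaw),np.sin(yaw),0]); zz=np.array([0,0,1.]); k=np.cross(a,zz)
TL=np.arctan(7/66); al=np.radians(38)
b=np.array([.4765,-.2592,.0219])
cz=a*np.cos(TL)+zz*np.sin(TL)
def frame(t,y): return R.from_matrix(np.stack([np.cross(y,t),y,t],1))
t=-a*np.sin(al)-zz*np.cos(al); r1=frame(t,-k)
g=b+.030*cz+.003*zz; p1=g-.069*t; pre=p1-.09*t
# standing
rot=R.from_rotvec(k*(np.pi/2-TL)); r2=rot*r1
def stand(B): return B+rot.apply(p1-b)
E
python3 - <<'E'
from cup import *
print('cz->',rot.apply(cz),'p1',p1,'pre',pre)
for u,v in((447,308),(432,293),(342,213),(328,200),(358,226)): print(ray('top',u,v,.03).round(3))
p,r=now(); plan(pre,r1,12); plan(p1,r1,4,pre,r1)
up=p1+[0,0,.07]; plan(up,r1,3,p1,r1)
B=np.array([.385,-.25,.0]); s=stand(B+[0,0,.05]); print('s',stand(B)); plan(s,r2,14,up,r1); plan(stand(B+[0,0,.001]),r2,5,s,r2)
E
```

```text
cz-> [-4.79079210e-17 -4.14141394e-17  1.00000000e+00] p1 [ 0.40553947 -0.2452781   0.08243681] pre [ 0.3511665  -0.23461055  0.15335778]
[ 0.326 -0.368  0.03 ]
[ 0.358 -0.335  0.03 ]
[ 0.531 -0.131  0.03 ]
[ 0.56  -0.099  0.03 ]
[ 0.502 -0.168  0.03 ]
n 12 turn [-1.23  2.96  3.61] shift [-4.7 -9.6 15.9] | total turn [-14.8  35.5  43.3] shift [ 36.  -88.1 200.5]
n 4 turn [0. 0. 0.] shift [ 0.   0.  22.5] | total turn [0. 0. 0.] shift [ 0.  0. 90.]
n 3 turn [0. 0. 0.] shift [ 14.4   0.  -18.4] | total turn [0. 0. 0.] shift [ 43.1   0.  -55.2]
s [ 0.43658887 -0.26012133  0.07829476]
n 14 turn [ 0. -6.  0.] shift [2.6 0.6 1.8] | total turn [  0.  -83.9   0. ] shift [11.4  8.6 39.5]
n 5 turn [0. 0. 0.] shift [7.  0.  6.8] | total turn [0. 0. 0.] shift [35.2  0.  34.1]
```

```bash

python3 -m crank '[[[-1.2,3,3.6],[-4.7,-9.6,15.9],1],[[-1.2,3,3.6],[-4.7,-9.6,15.9],1],[[-1.2,3,3.6],[-4.7,-9.6,15.9],1],[[-1.2,3,3.6],[-4.7,-9.6,15.9],1],[[-1.2,3,3.6],[-4.7,-9.6,15.9],1],[[-1.2,3,3.6],[-4.7,-9.6,15.9],1],[[-1.2,3,3.6],[-4.7,-9.6,15.9],1],[[-1.2,3,3.6],[-4.7,-9.6,15.9],1],[[-1.2,3,3.6],[-4.7,-9.6,15.9],1],[[-1.2,3,3.6],[-4.7,-9.6,15.9],1],[[-1.2,3,3.6],[-4.7,-9.6,15.9],1],[[-1.2,3,3.6],[-4.7,-9.6,15.9],1]]'
python3 -m crank '[[[0,0,0],[0,0,0],1],[[0,0,0],[0,0,0],1]]'
python3 - <<'E'
from cup import *
print(telemetry.get_state()['joint_positions'].round(2))
plan(pre,r1,1); plan(p1,r1,4)
E
```

```text
time_s: 14.78
ee_pos: [0.3469, -0.2427, 0.1766]
eef_rot: [3.125, -0.61, -0.079]
contact_force: [0.2, -0.3, -0.2]
finger_gap: 0.999
grip_force: 0.0
time_s: 14.95
ee_pos: [0.3471, -0.2426, 0.1768]
eef_rot: [3.128, -0.608, -0.079]
contact_force: [-0.0, -0.4, -0.1]
finger_gap: 1.001
grip_force: 0.0
[-0.87  0.17  2.44  1.4   0.41 -0.51]
n 1 turn [-3.13  3.14  5.32] shift [-10.5  -8.5  21.1] | total turn [-3.1  3.1  5.3] shift [-10.5  -8.5  21.1]
n 4 turn [-0.78  0.78  1.33] shift [-2.1 -1.4 27.7] | total turn [-3.1  3.1  5.3] shift [ -5.8  -3.4 110.8]
```

```bash

python3 -m crank '[[[-1,1,1.8],[-3.5,-2.8,7],1],[[-1,1,1.8],[-3.5,-2.8,7],1],[[-1,1,1.8],[-3.5,-2.8,7],1],[[0,0,0],[0,0,0],1]]'
python3 - <<'E'
from cup import *
print(telemetry.get_state()['joint_positions'].round(2))
plan(p1,r1,5)
E
```

```text
time_s: 15.28
ee_pos: [0.3525, -0.2352, 0.1539]
eef_rot: [-3.137, -0.663, -0.199]
contact_force: [-0.2, 0.5, -0.9]
finger_gap: 0.996
grip_force: 0.0
[-0.83  0.24  2.49  1.95  0.4  -0.93]
n 5 turn [-0.01  0.   -0.05] shift [-0.3 -0.1 17.9] | total turn [-0.1  0.  -0.3] shift [-1.4 -0.3 89.5]
```

```bash

python3 -m crank '[[[0,0,0],[0,0,18],1],[[0,0,0],[0,0,18],1],[[0,0,0],[-1,0,18],1],[[0,0,0],[0,0,18],1],[[0,0,0],[0,0,17],1],[[0,0,0],[0,0,0],1]]'
python3 - <<'E'
from cup import *
print(telemetry.get_state()['joint_positions'].round(2))
plan(p1,r1,1)
p,d=shot('top','t7');s,_=shot('scene','s7')
cv2.imwrite('pics/c7.png',np.hstack([cv2.resize(p[200:310,350:490],(400,320)),cv2.resize(s[110:220,250:390],(400,320))]))
E
```

```text
time_s: 15.78
ee_pos: [0.4077, -0.2459, 0.0827]
eef_rot: [-3.136, -0.664, -0.193]
contact_force: [-0.3, 0.6, 0.4]
finger_gap: 1.0
grip_force: 0.0
[-0.73  0.5   2.42  2.39  0.49 -1.32]
n 1 turn [-0.32 -0.02  0.01] shift [-1.9 -0.2 -1.2] | total turn [-0.3 -0.   0. ] shift [-1.9 -0.2 -1.2]
```

View pics/c7.png

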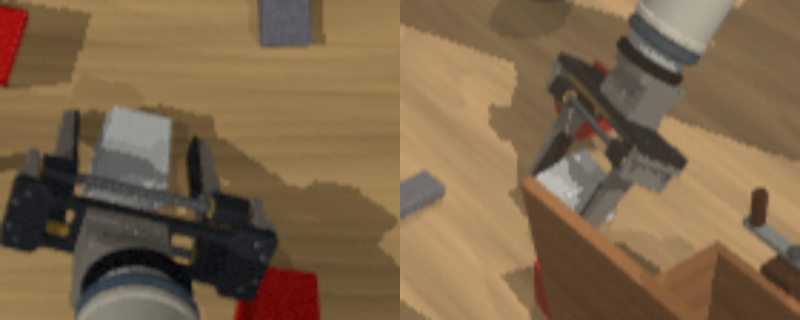

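The fingers straddle the cup (crop: cup at about (140,150), fingers at (70,140) and (200,170)), and the red cup is clear. I'll close and lift.

```bash

python3 -m crank '[[[0,0,0],[-2,0,-1],0],[[0,0,0],[0,0,0],0],[[0,0,0],[0,0,0],0],[[0,0,0],[0,0,0],0],[[0,0,0],[0,0,0],0],[[0,0,0],[0,0,0],0],[[0,0,0],[0,0,0],0],[[0,0,0],[0,0,0],0]]'
python3 -m crank '[[[0,0,0],[6,0,-8],0],[[0,0,0],[6,0,-8],0],[[0,0,0],[9,0,-12],0],[[0,0,0],[12,0,-16],0],[[0,0,0],[12,0,-16],0],[[0,0,0],[12,0,-16],0],[[0,0,0],[12,0,-16],0],[[0,0,0],[12,0,-16],0],[[0,0,0],[12,0,-16],0],[[0,0,0],[12,0,-16],0],[[0,0,0],[0,0,0],0]]'
python3 - <<'E'
from cup import *
print(telemetry.get_state()['joint_positions'].round(2))
s=stand(np.array([.385,-.25,.15])); print(s)
plan(s,r2,14); plan(s,r2,24)
E
```

```text
time_s: 16.55
ee_pos: [0.4031, -0.2452, 0.0831]
eef_rot: [-3.137, -0.663, -0.199]
contact_force: [-3.5, -0.7, 7.3]
finger_gap: 0.606
grip_force: 30.0
time_s: 17.47
ee_pos: [0.4008, -0.2458, 0.2546]
eef_rot: [-3.139, -0.666, -0.197]
contact_force: [0.4, -1.1, -0.4]
finger_gap: 0.608
grip_force: 30.0
[-0.74  0.03  2.34  1.08  0.37  0.08]
[ 0.43658887 -0.26012133  0.22829476]
n 14 turn [-0.01 -6.01 -0.01] shift [3.  0.5 2. ] | total turn [ -0.1 -84.1  -0.1] shift [13.6  7.1 44.1]
n 24 turn [-0.01 -3.5  -0.  ] shift [1.8 0.3 1.1] | total turn [ -0.1 -84.1  -0.1] shift [13.6  7.1 44.1]
```

```bash

python3 -m crank '[[[0,-3.5,0],[1.8,0.3,1.1],0],[[0,-3.5,0],[1.8,0.3,1.1],0],[[0,-3.5,0],[1.8,0.3,1.1],0],[[0,-3.5,0],[1.8,0.3,1.1],0],[[0,-3.5,0],[1.8,0.3,1.1],0],[[0,-3.5,0],[1.8,0.3,1.1],0],[[0,-3.5,0],[1.8,0.3,1.1],0],[[0,-3.5,0],[1.8,0.3,1.1],0],[[0,-3.5,0],[1.8,0.3,1.1],0],[[0,-3.5,0],[1.8,0.3,1.1],0],[[0,-3.5,0],[1.8,0.3,1.1],0],[[0,-3.5,0],[1.8,0.3,1.1],0]]'
python3 -m crank '[[[0,-3.5,0],[1.8,0.3,1.1],0],[[0,-3.5,0],[1.8,0.3,1.1],0],[[0,-3.5,0],[1.8,0.3,1.1],0],[[0,-3.5,0],[1.8,0.3,1.1],0],[[0,-3.5,0],[1.8,0.3,1.1],0],[[0,-3.5,0],[1.8,0.3,1.1],0],[[0,-3.5,0],[1.8,0.3,1.1],0],[[0,-3.5,0],[1.8,0.3,1.1],0],[[0,-3.5,0],[1.8,0.3,1.1],0],[[0,-3.5,0],[1.8,0.3,1.1],0],[[0,-3.5,0],[1.8,0.3,1.1],0],[[0,-3.5,0],[1.8,0.3,1.1],0]]'
python3 - <<'E'
from cup import *
print(telemetry.get_state()['joint_positions'].round(2))
s=stand(np.array([.385,-.25,.15])); plan(s,r2,14)
p,d=shot('top','t8');q,d2=shot('scene','s8')
cv2.imwrite('pics/c8.png',np.hstack([cv2.resize(p[150:340,330:530],(400,380)),cv2.resize(q[50:190,230:390],(400,380))]))
E
```

```text
time_s: 18.47
ee_pos: [0.4231, -0.2507, 0.2452]
eef_rot: [-3.129, 0.047, -0.19]
contact_force: [0.2, -0.6, -1.8]
finger_gap: 0.607
grip_force: 30.0
time_s: 19.47
ee_pos: [0.437, -0.2567, 0.2249]
eef_rot: [-3.119, 0.78, -0.176]
contact_force: [0.2, -0.7, -1.2]
finger_gap: 0.607
grip_force: 30.0
[-0.45  0.61  1.59 -0.17  1.7   1.36]
n 14 turn [-0.04 -0.09  0.05] shift [-0.2  0.2 -0.2] | total turn [-0.6 -1.2  0.7] shift [-2.3  3.4 -2.6]
```

View pics/c8.png

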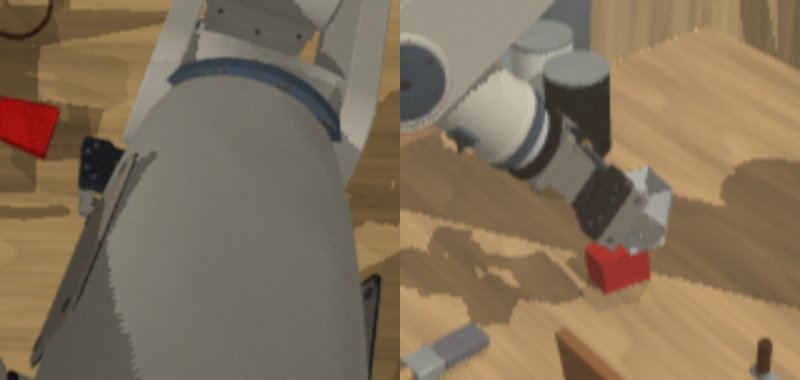

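The cup is held mouth-up at about (650,200) in the right crop, roughly upright. I'll lower it until it touches the bench.

```bash

python3 -m crank '[[[0,-0.6,0],[-1,1.7,-1],0],[[0,-0.6,0],[-1,1.7,-1],0],[[0,0,0],[11.9,0,11.5],0],[[0,0,0],[11.9,0,11.5],0],[[0,0,0],[11.9,0,11.5],0],[[0,0,0],[11.9,0,11.5],0],[[0,0,0],[11.9,0,11.5],0],[[0,0,0],[11.9,0,11.5],0],[[0,0,0],[11.9,0,11.5],0],[[0,0,0],[11.9,0,11.5],0],[[0,0,0],[0,0,0],0]]'
python3 -m crank '[[[0,0,0],[2.2,0,2.1],0],[[0,0,0],[2.2,0,2.1],0],[[0,0,0],[0,0,0],0]]'
python3 -m crank '[[[0,0,0],[1.1,0,1],0],[[0,0,0],[1.1,0,1],0],[[0,0,0],[0,0,0],0]]'
python3 - <<'E'
from cup import *
plan(stand(np.array([.385,-.25,.001])),r2,3)
E
```

```text
time_s: 20.48
ee_pos: [0.4359, -0.26, 0.094]
eef_rot: [-3.128, 0.8, -0.183]
contact_force: [-1.1, 0.8, -1.2]
finger_gap: 0.612
grip_force: 30.0
time_s: 20.73
ee_pos: [0.4373, -0.2607, 0.091]
eef_rot: [-3.13, 0.797, -0.185]
contact_force: [0.3, -0.2, -0.5]
finger_gap: 0.606
grip_force: 30.0
time_s: 20.98
ee_pos: [0.4374, -0.2606, 0.0881]
eef_rot: [-3.13, 0.797, -0.185]
contact_force: [0.3, 0.1, -1.4]
finger_gap: 0.608
grip_force: 30.0
n 3 turn [-0.09 -0.1   0.12] shift [ 1.9 -0.1  2.3] | total turn [-0.3 -0.3  0.4] shift [ 5.7 -0.3  6.8]
```

```bash

python3 -m crank '[[[0,0,0],[2.1,0,2.1],0],[[0,0,0],[1.4,0,1.4],0],[[0,0,0],[0,0,0],0]]'
python3 -m crank '[[[0,0,0],[0.7,0,0.7],0],[[0,0,0],[0.7,0,0.7],0],[[0,0,0],[0,0,0],0]]'
python3 - <<'E'
from cup import *
p,d=shot('top','t9');q,d2=shot('scene','s9');W=cloud('scene',d2)
m=(W[...,0]>.34)&(W[...,0]<.44)&(abs(W[...,1]+.25)<.05)&(W[...,2]<.09)&(abs(q[...,2].astype(int)-q[...,0])<25)&(q.max(2)>150)
print(m.sum(),W[m].min(0),W[m].max(0))
for v in range(100,200,3):
    i=np.where(m[v])[0]
    if len(i): print(v,i.min(),i.max(),W[v,i].mean(0).round(3))
E
```

```text
time_s: 21.23
ee_pos: [0.4371, -0.2605, 0.0827]
eef_rot: [-3.13, 0.797, -0.184]
contact_force: [-0.4, 0.4, -1.8]
finger_gap: 0.606
grip_force: 30.0
time_s: 21.48
ee_pos: [0.4371, -0.2605, 0.0809]
eef_rot: [-3.13, 0.797, -0.185]
contact_force: [0.2, -0.4, -0.6]
finger_gap: 0.61
grip_force: 30.0
136 [ 0.3542898  -0.28075748  0.00765657] [ 0.40958283 -0.21827416  0.06720289]
154 318 327 [ 0.371 -0.275  0.063]
157 320 326 [ 0.37  -0.274  0.052]
160 323 325 [ 0.368 -0.271  0.041]
163 323 336 [ 0.373 -0.236  0.052]
166 328 335 [ 0.378 -0.223  0.051]
169 330 335 [ 0.374 -0.224  0.037]
175 334 334 [ 0.366 -0.226  0.008]
```

```bash

python3 -m crank '[[[0,0,0],[0.7,0,0.7],0],[[0,0,0],[0,0,0],0],[[0,0,0],[0,0,0],0]]'
python3 -m crank '[[[0,0,0],[0.7,0,0.7],0],[[0,0,0],[0,0,0],0],[[0,0,0],[0,0,0],0]]'
python3 -m crank '[[[0,0,0],[0.7,0,0.7],0],[[0,0,0],[0,0,0],0],[[0,0,0],[0,0,0],0]]'
```

```text
time_s: 21.83
ee_pos: [0.4372, -0.2605, 0.08]
eef_rot: [-3.13, 0.797, -0.185]
contact_force: [0.1, 0.0, -1.7]
finger_gap: 0.605
grip_force: 30.0
time_s: 22.08
ee_pos: [0.4372, -0.2606, 0.0791]
eef_rot: [-3.13, 0.797, -0.185]
contact_force: [0.1, 0.6, -0.2]
finger_gap: 0.606
grip_force: 30.0
time_s: 22.33
ee_pos: [0.4375, -0.2606, 0.0787]
eef_rot: [-3.13, 0.797, -0.185]
contact_force: [2.3, 0.8, 5.4]
finger_gap: 0.609
grip_force: 30.0
```

Contact at 5 N. I'll open slowly.

```bash

python3 -m crank '[[[0,0,0],[0,0,0],0.63],[[0,0,0],[0,0,0],0.66],[[0,0,0],[0,0,0],0.7],[[0,0,0],[0,0,0],0.8],[[0,0,0],[0,0,0],0.9],[[0,0,0],[0,0,0],1],[[0,0,0],[0,0,0],1],[[0,0,0],[0,0,0],1],[[0,0,0],[0,0,0],1]]'
python3 -m crank '[[[0,0,0],[0,0,-12],1],[[0,0,0],[0,0,-20],1],[[0,0,0],[0,0,-30],1],[[0,0,0],[0,0,-30],1],[[0,0,0],[-10,0,-20],1],[[0,0,0],[-20,0,-20],1],[[0,0,0],[-20,0,-20],1]]'
python3 - <<'E'
from cup import *
p,d=shot('top','t10');q,d2=shot('scene','s10')
cv2.imwrite('pics/c10.png',np.hstack([cv2.resize(p[180:340,330:530],(400,320)),cv2.resize(q[80:220,230:405],(400,320))]))
print(telemetry.get_state()['joint_positions'].round(2),now()[0])
E
```

```text
time_s: 23.08
ee_pos: [0.4371, -0.2605, 0.0781]
eef_rot: [-3.13, 0.797, -0.185]
contact_force: [-0.3, -0.3, 0.1]
finger_gap: 0.999
grip_force: 0.0
time_s: 23.67
ee_pos: [0.5102, -0.2757, 0.2215]
eef_rot: [-3.13, 0.797, -0.184]
contact_force: [0.2, -0.4, -0.2]
finger_gap: 1.002
grip_force: 0.0
[-0.42  0.72  1.39 -0.16  1.8   1.36] [ 0.51146329 -0.2765438   0.2249383 ]
```

View pics/c10.png

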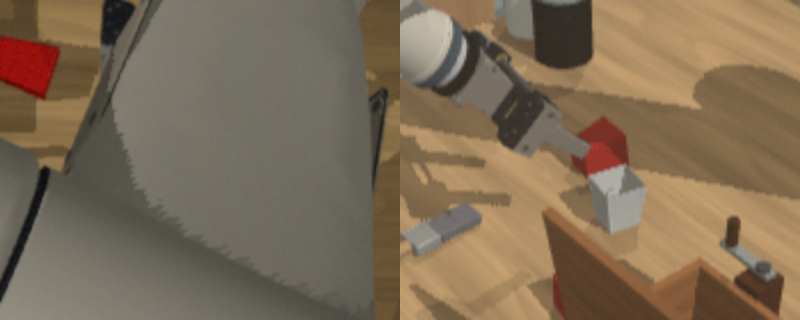

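The cup stands upright and free at about (617,195) in the right crop. Next I fit its pose and plan the top grasp.

```bash
sed -i "s/def pose(q,kind):/def pose(q,kind):\n    if kind=='up0': return np.array([q[0],q[1],0]),R.from_euler('z',q[2])/" fit.py
python3 - <<'E'
from fit import *
x=fit('up0',[(385,-250,a) for a in np.radians([-30,-11,10])],[('scene','s10',(308,342,145,186),.004)])
P=[x[0]/1000,x[1]/1000,.235]
r=down(x[2]); p0,r0=now(); up=np.array([.50,-.275,.30]); plan(up,r,8); plan(P,r,5,up,r); plan([P[0],P[1],.124],r,5,np.array(P),r)
E
```

```text
s10 514
up0 [ 386.1 -249.4] yaw deg -12.0 med 0.66 514
n 8 turn [0.01 5.66 0.14] shift [-5.5  0.1 -8.1] | total turn [ 0.1 45.3  1.1] shift [-61.5   0.2 -44.6]
n 5 turn [0. 0. 0.] shift [-23.4  -0.3  13. ] | total turn [0. 0. 0.] shift [-116.8   -1.3   65. ]
n 5 turn [0. 0. 0.] shift [ 0.  -0.  22.2] | total turn [0. 0. 0.] shift [  0.  -0. 111.]
```

```bash

python3 -m crank '[[[0,5.7,0.1],[-5.5,0,-8.1],1],[[0,5.7,0.1],[-5.5,0,-8.1],1],[[0,5.7,0.1],[-5.5,0,-8.1],1],[[0,5.7,0.1],[-5.5,0,-8.1],1],[[0,5.7,0.1],[-5.5,0,-8.1],1],[[0,5.7,0.1],[-5.5,0,-8.1],1],[[0,5.7,0.1],[-5.5,0,-8.1],1],[[0,5.7,0.1],[-5.5,0,-8.1],1],[[0,0,0],[0,0,0],1]]'
python3 - <<'E'
from fit import *
r=down(np.radians(-11.5)); plan([.3861,-.2494,.235],r,5); q,d=shot('top','t11')
x=fit('up0',[(385,-250,a) for a in np.radians([-30,-11,10])],[('top','t11',(375,430,245,300),.004)])
E
```

```text
time_s: 24.52
ee_pos: [0.497, -0.2737, 0.2978]
eef_rot: [-3.139, -0.005, -0.206]
contact_force: [-0.5, 0.3, -0.3]
finger_gap: 0.999
grip_force: 0.0
n 5 turn [-0.02 -0.06 -0.06] shift [-22.7  -0.2  12.5] | total turn [-0.1 -0.3 -0.3] shift [-113.8   -0.9   62.2]
t11 2035
up0 [ 383.9 -250.4] yaw deg -13.5 med 583.0 2035
```

```bash

python3 -m crank '[[[0,0,0],[-22.6,0,12.5],1],[[0,0,0],[-22.6,0,12.5],1],[[0,0,0],[-22.6,0,12.5],1],[[0,0,0],[-22.6,0,12.5],1],[[0,0,0],[-22.6,-1,12.5],1],[[0,0,0],[0,0,22],1],[[0,0,0],[0,0,22],1],[[0,0,0],[0,0,22],1],[[0,0,0],[0,0,22],1],[[0,0,0],[0,0,22],1],[[0,0,0],[0,0,0],1]]'
python3 - <<'E'
from fit import *
plan([.3867,-.2494,.124],down(np.radians(-11.5)),1)
print(telemetry.get_state()['joint_positions'].round(2))
E
```

```text
time_s: 25.48
ee_pos: [0.3865, -0.2482, 0.1192]
eef_rot: [-3.136, 0.01, -0.205]
contact_force: [-0.8, 1.1, -0.7]
finger_gap: 0.998
grip_force: 0.0
n 1 turn [-0.33  0.58 -0.23] shift [ 0.4  1.1 -4.8] | total turn [-0.3  0.6 -0.2] shift [ 0.4  1.1 -4.8]
[-0.58  0.38  2.11  0.    0.66  1.2 ]
```

```bash

python3 -m crank '[[[0,0.5,0],[0,1,-4.8],1],[[0,0,0],[0,0,0],1],[[0,0,0],[0,0,0],0],[[0,0,0],[0,0,0],0],[[0,0,0],[0,0,0],0],[[0,0,0],[0,0,0],0],[[0,0,0],[0,0,0],0],[[0,0,0],[0,0,0],0],[[0,0,0],[0,0,0],0]]'
python3 -m crank '[[[0,0,0],[0,0,-10],0],[[0,0,0],[0,0,-20],0],[[0,0,0],[0,0,-30],0],[[0,0,0],[0,0,-30],0],[[0,0,0],[0,0,-30],0],[[0,0,0],[0,0,-30],0],[[0,0,0],[0,0,-20],0],[[0,0,0],[0,0,0],0]]'
python3 - <<'E'
from fit import *
import fit as F
p0,r0=now(); print(p0)
q,d=shot('scene','s12'); W=cloud('scene',d)*1000
# 6-dof fit of held cup: nominal in the grip
c0=np.array([p0[0]*1000,p0[1]*1000,p0[2]*1000-124])
m=(np.linalg.norm(W[...,:2]-c0[:2],axis=-1)<45)&(W[...,2]>c0[2]-8)&(W[...,2]<c0[2]+70)&(abs(q[...,2].astype(int)-q[...,0])<25)
S=W[m]
def f(v):
    t=c0+v[:3]; r=R.from_euler('xyz',[v[3],v[4],v[5]]); return shell(r.inv().apply(S-t))
for z in(20,45):
    S=W[m&(W[...,2]<c0[2]+z)]
    o=least_squares(f,[0,0,0,0,0,np.radians(-11.8)],loss='soft_l1',f_scale=1.5,x_scale=[1,1,1,.02,.02,.02],diff_step=1e-4)
    print(len(S),o.x[:3].round(1),np.degrees(o.x[3:]).round(1),np.median(abs(o.fun)).round(2))
# route: up over, tool yaw -8.9
t=np.array([.5329,.1789]); r=down(np.radians(-8.9)); a=np.array([p0[0],p0[1],.294]); plan([t[0],t[1],.29],r,14)
E
```

```text
time_s: 26.23
ee_pos: [0.3877, -0.2504, 0.1283]
eef_rot: [-3.139, -0.008, -0.205]
contact_force: [-0.9, 0.8, 4.8]
finger_gap: 0.622
grip_force: 30.0
time_s: 26.9
ee_pos: [0.3876, -0.2515, 0.3026]
eef_rot: [-3.141, -0.014, -0.205]
contact_force: [0.9, 0.3, -0.9]
finger_gap: 0.617
grip_force: 30.0
[ 0.38756502 -0.25146181  0.30261789]
135 [ 0.3  0.3 -3.2] [  1.2  -3.6 -11.4] 0.63
324 [ -1.4  -1.1 -10.6] [ -2.2  -0.3 -11.4] 0.6
n 14 turn [-0.   -0.05 -0.21] shift [  4.7 -32.1   0.8] | total turn [-0.  -0.7 -2.9] shift [  55.1 -450.6   11.4]
```

```bash

python3 -m crank '[[[0,0,-0.2],[0,-32,-12],0],[[0,0,-0.2],[4,-32,0],0],[[0,0,-0.2],[5,-32,0],0],[[0,0,-0.2],[5,-32,0],0],[[0,0,-0.2],[5,-32,0],0],[[0,0,-0.2],[5,-32,0],0],[[0,0,-0.2],[5,-32,0],0],[[0,0,-0.2],[5,-32,0],0],[[0,0,-0.2],[5,-32,0],0],[[0,0,-0.2],[5,-32,0],0],[[0,0,-0.2],[5,-32,0],0],[[0,0,-0.2],[5,-32,0],0]]'
python3 -m crank '[[[0,0,-0.2],[5,-32,0],0],[[0,0,-0.2],[5,-32,0],0],[[0,0,0],[0,0,0],0],[[0,0,0],[0,0,0],0]]'
python3 - <<'E'
from fit import *
t=np.array([.5329,.1789]); r=down(np.radians(-8.9)); p0,r0=now(); plan([t[0],t[1],.26],r,3)
q,d=shot('scene','s13'); p,d2=shot('top','t13')
c0=np.array([p0[0]*1000,p0[1]*1000,p0[2]*1000-128])
for n,im,dd in(('scene',q,d),('top',p,d2)):
    W=cloud(n,dd)*1000
    m=(np.linalg.norm(W[...,:2]-c0[:2],axis=-1)<45)&(W[...,2]>c0[2]-8)&(abs(im[...,2].astype(int)-im[...,0])<25)
    S=W[m&(W[...,2]<c0[2]+30)]
    if len(S)<30: print(n,len(S)); continue
    def f(v): return shell(R.from_euler('xyz',[v[3],v[4],v[5]]).inv().apply(S-c0-v[:3]))
    o=least_squares(f,[0,0,0,0,0,np.radians(-9)],loss='soft_l1',f_scale=1.5,x_scale=[1,1,1,.02,.02,.02],diff_step=1e-4)
    print(n,len(S),o.x[:3].round(1),np.degrees(o.x[3:]).round(1),np.median(abs(o.fun)).round(2))
E
```

```text
time_s: 27.95
ee_pos: [0.5097, 0.1184, 0.3097]
eef_rot: [-3.14, -0.005, -0.163]
contact_force: [0.5, -0.4, -1.6]
finger_gap: 0.617
grip_force: 30.0
time_s: 28.28
ee_pos: [0.5298, 0.1794, 0.3098]
eef_rot: [-3.141, -0.005, -0.154]
contact_force: [-0.5, 0.2, -0.9]
finger_gap: 0.616
grip_force: 30.0
n 3 turn [-0.02 -0.09  0.02] shift [ 1.   0.  16.6] | total turn [-0.1 -0.3  0.1] shift [ 2.9  0.1 49.8]
scene 348 [-2.3 -1.7 -1.5] [-6.   0.6 -7.9] 0.49
top 112 [-2.2 -2.8 -0.2] [ 6.   0.3 -3. ] 0.69
```

```bash
python3 - <<'E'
from fit import *
p0,r0=now(); c0=np.array([p0[0]*1000,p0[1]*1000,p0[2]*1000-128]); S={}
for n,fn in(('scene','s13'),('top','t13')):
    im=cv2.imread(f'pics/{fn}.png').astype(int); W=cloud(n,np.load(f'pics/{fn}.npy'))*1000
    m=(np.linalg.norm(W[...,:2]-c0[:2],axis=-1)<45)&(W[...,2]>c0[2]-8)&(abs(im[...,2]-im[...,0])<25)&(W[...,2]<c0[2]+30); S[n]=W[m]
def go(A,name,tilt):
    def f(v): return shell(R.from_euler('xyz',[v[3]*tilt,v[4]*tilt,v[5]]).inv().apply(A-c0-v[:3]))
    o=least_squares(f,[0,0,0,0,0,np.radians(-9)],loss='soft_l1',f_scale=1.5,x_scale=[1,1,1,.02,.02,.02],diff_step=1e-4)
    print(name,tilt,o.x[:3].round(1),np.degrees(o.x[3:]).round(1),np.median(abs(o.fun)).round(2),o.cost.round(1))
B=np.vstack([S['scene'],S['top']])
go(S['scene'],'scene',0);go(S['top'],'top',0);go(B,'both',0);go(B,'both',1)
E
```

```text
scene 0 [-1.4  1.3  0.5] [-0.3  0.  -9.2] 0.43 90.9
top 0 [-1.9 -3.2  1.6] [-8.5  0.  -3.2] 0.76 76.0
both 0 [-1.4  0.8  1.4] [-0.3  0.  -8.8] 0.54 320.9
both 1 [-1.6  1.5  1.4] [ 2.1  0.7 -8.7] 0.55 315.0
```

```bash

python3 -m crank '[[[0,0,0],[3.6,0,30],0],[[0,0,0],[0,0.3,30],0],[[0,0,0],[0,0,30],0],[[0,0,0],[0,0,10],0],[[0,0,0],[0,0,0],0]]'
python3 -m crank '[[[0,0,0],[0,0,5],0],[[0,0,0],[0,0,5],0],[[0,0,0],[0,0,0],0]]'
python3 -m crank '[[[0,0,0],[0,0,5],0],[[0,0,0],[0,0,0],0]]'
python3 - <<'E'
from h import *
print(now()[0])
E
```

```text
time_s: 28.8
ee_pos: [0.5329, 0.176, 0.2091]
eef_rot: [3.141, -0.002, -0.158]
contact_force: [0.6, 0.7, -0.4]
finger_gap: 0.615
grip_force: 30.0
time_s: 29.05
ee_pos: [0.5352, 0.1776, 0.2022]
eef_rot: [-3.139, -0.009, -0.157]
contact_force: [-0.4, -0.6, -0.6]
finger_gap: 0.617
grip_force: 30.0
time_s: 29.22
ee_pos: [0.535, 0.1778, 0.1968]
eef_rot: [-3.139, -0.008, -0.156]
contact_force: [-0.2, 0.1, -1.0]
finger_gap: 0.62
grip_force: 30.0
[0.53499141 0.17778123 0.19676473]
```

```bash

python3 -m crank '[[[0,0.4,0],[-1.2,-0.6,4],0],[[0,0,0],[0,0,4],0],[[0,0,0],[0,0,0],0]]'
python3 -m crank '[[[0,0,0],[0,0,3],0],[[0,0,0],[0,0,3],0],[[0,0,0],[0,0,0],0]]'
python3 - <<'E'
from h import *
print(now()[0]); shot('top','t14')
E
```

```text
time_s: 29.47
ee_pos: [0.5334, 0.1785, 0.1879]
eef_rot: [-3.14, -0.014, -0.156]
contact_force: [-0.9, 0.7, -0.7]
finger_gap: 0.62
grip_force: 30.0
time_s: 29.72
ee_pos: [0.5338, 0.1785, 0.182]
eef_rot: [-3.139, -0.014, -0.157]
contact_force: [-0.2, 0.6, -1.0]
finger_gap: 0.622
grip_force: 30.0
[0.53380041 0.17851037 0.18203551]
```

```bash

python3 -m crank '[[[0,-0.8,0],[0,0,2],0],[[0,0,0],[0,0,2],0],[[0,0,0],[0,0,0],0]]'
python3 -m crank '[[[0,0,0],[0,0,1.5],0],[[0,0,0],[0,0,0],0]]'
python3 -m crank '[[[0,0,0],[0,0,1.5],0],[[0,0,0],[0,0,0],0]]'
python3 -m crank '[[[0,0,0],[0,0,1],0],[[0,0,0],[0,0,0],0]]'
```

```text
time_s: 30.02
ee_pos: [0.5343, 0.1785, 0.1784]
eef_rot: [-3.139, -0.001, -0.157]
contact_force: [1.2, 0.4, -0.3]
finger_gap: 0.62
grip_force: 30.0
time_s: 30.18
ee_pos: [0.534, 0.1785, 0.177]
eef_rot: [-3.139, -0.0, -0.157]
contact_force: [0.9, -0.2, -1.6]
finger_gap: 0.62
grip_force: 30.0
time_s: 30.35
ee_pos: [0.5339, 0.1785, 0.1754]
eef_rot: [-3.139, -0.0, -0.157]
contact_force: [0.7, -0.4, -1.2]
finger_gap: 0.62
grip_force: 30.0
time_s: 30.52
ee_pos: [0.5339, 0.1785, 0.1745]
eef_rot: [-3.139, -0.0, -0.156]
contact_force: [-0.3, 1.0, -1.5]
finger_gap: 0.617
grip_force: 30.0
```

```bash

python3 -m crank '[[[0,0,0],[0,0,0.7],0],[[0,0,0],[0,0,0],0]]'
python3 -m crank '[[[0,0,0],[0,0,0.7],0],[[0,0,0],[0,0,0],0]]'
python3 -m crank '[[[0,0,0],[0,0,0.7],0],[[0,0,0],[0,0,0],0]]'
python3 -m crank '[[[0,0,0],[0,0,0.7],0],[[0,0,0],[0,0,0],0]]'
```

```text
time_s: 30.68
ee_pos: [0.5341, 0.1786, 0.1743]
eef_rot: [-3.139, -0.001, -0.156]
contact_force: [-0.4, 1.3, 4.2]
finger_gap: 0.616
grip_force: 30.0
time_s: 30.85
ee_pos: [0.5344, 0.1786, 0.1741]
eef_rot: [-3.139, -0.001, -0.156]
contact_force: [-2.8, -0.3, 9.4]
finger_gap: 0.619
grip_force: 30.0
time_s: 31.02
ee_pos: [0.5346, 0.1787, 0.1741]
eef_rot: [-3.139, -0.002, -0.156]
contact_force: [-2.7, -0.5, 15.5]
finger_gap: 0.618
grip_force: 30.0
time_s: 31.18
ee_pos: [0.5348, 0.1787, 0.174]
eef_rot: [-3.139, -0.002, -0.156]
contact_force: [-5.7, -1.1, 21.2]
finger_gap: 0.619
grip_force: 30.0
```

It seated at TCP z 0.174, the predicted height. I'll relax the push, release and retreat.

```bash

python3 -m crank '[[[0,0,0],[0,0,-1.6],0],[[0,0,0],[0,0,0],0],[[0,0,0],[0,0,0],0.64],[[0,0,0],[0,0,0],0.67],[[0,0,0],[0,0,0],0.72],[[0,0,0],[0,0,0],0.78],[[0,0,0],[0,0,0],0.78],[[0,0,0],[0,0,0],0.78]]'
python3 -m crank '[[[0,0,0],[0,0,-5],0.78],[[0,0,0],[0,0,-15],0.78],[[0,0,0],[0,0,-30],0.78],[[0,0,0],[0,0,-35],0.78],[[0,0,0],[0,0,-35],0.78],[[0,0,0],[0,0,-20],0.78],[[0,0,0],[-40,0,0],0.78],[[0,0,0],[-40,0,0],0.78],[[0,0,0],[-30,26,0],0.78],[[0,0,0],[-5,38,0],0.78],[[0,0,0],[0,40,0],0.78],[[0,0,0],[0,40,0],0.78]]'
python3 -m crank '[[[0,0,0],[0,40,0],0.78],[[0,0,0],[0,40,0],0.78],[[0,0,0],[0,40,0],0.78],[[0,0,0],[0,40,0],0.78],[[0,0,0],[0,0,0],0.78]]'
python3 - <<'E'
from fit import *
p,d=shot('top','t15');q,_=shot('scene','s15'); W=cloud('top',d)
m=np.zeros(d.shape,bool);m[175:235,170:230]=1
i=m&(W[...,2]>.095)&(W[...,2]<.13)&(abs(p[...,2].astype(int)-p[...,0])<25)
print('rim',i.sum(),np.percentile(W[i][:,2],[50,95]),cv2.minAreaRect((W[i][:,:2]*1000).astype(np.float32)))
cv2.imwrite('pics/c15.png',np.hstack([cv2.resize(p[110:290,130:320],(420,400)),cv2.resize(q[140:300,290:450],(380,400))]))
E
```

```text
time_s: 31.85
ee_pos: [0.5339, 0.1785, 0.1732]
eef_rot: [-3.139, -0.0, -0.157]
contact_force: [-0.5, 0.0, 0.2]
finger_gap: 0.779
grip_force: 0.0
time_s: 32.85
ee_pos: [0.3966, 0.0531, 0.3136]
eef_rot: [-3.139, -0.002, -0.154]
contact_force: [1.6, -1.5, 0.7]
finger_gap: 0.781
grip_force: 0.0
time_s: 33.27
ee_pos: [0.3717, -0.1097, 0.3133]
eef_rot: [-3.142, -0.002, -0.162]
contact_force: [0.2, 0.2, -0.1]
finger_gap: 0.779
grip_force: 0.0
rim 292 [0.10951873 0.11516114] ((531.1458740234375, 179.622802734375), (58.819664001464844, 56.874942779541016), 80.83509826660156)
```

View pics/c15.png

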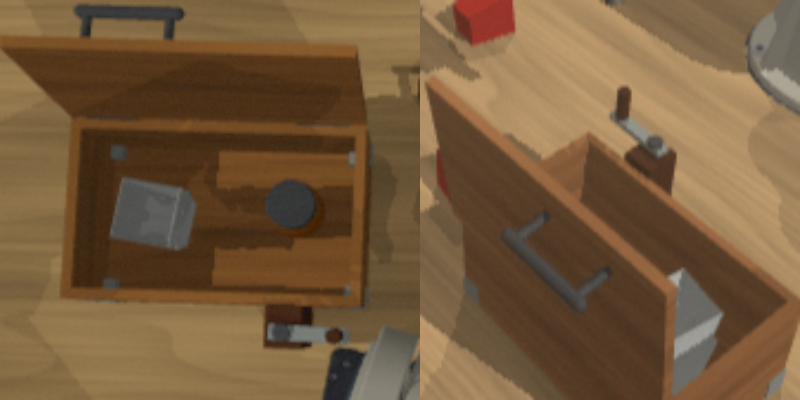

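The cup is nested: its rim is at about 0.11 m, level and seated in the twin at (150,213). The latch is clear, the lid is open, and the robot touches nothing.

```bash
python3 -c "
from cell import job
print(job.finish_job())"
```

```text
the job is handed in; nothing more can be done
None
```

I handed the job in at about 33 s. The latch is swung clear and the lid stands open. The cup was stood up on the bench, let go, taken again from above and nested in its twin before release; the system returned no verdict.

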